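# Aim the swivel-mounted air cylinder at the pointed mark pin

## Robot

A 6-joint arm with a two-finger parallel gripper is mounted at the origin on the work surface. World frame = base frame: x ahead of the robot, y to its left, z up, the work surface at z = 0. Lengths are in m, angles in rad, forces in N, time in s.
With the tool pointing down it reaches from about 0.3 to 0.95 m from the base axis. Payload 3.1 kg.
Tool frame: the origin (TCP) lies midway between the tips of the shut fingers; the grasp point (between the pads) lies 19 mm behind it (bot.grip_point_offset is the distance from the TCP to the grasp point, in m); z points along the fingers, y is the direction in which the jaws open and shut (so a half turn about z gives the same grasp; the last joint's range is limited). The gripper opens to 85 mm and grips with 20 to 120 N. Pads are 22 mm wide; open, the fingers measure 114 mm over their backs; the gripper's body (76 mm by 85 mm) begins 54 mm behind the grasp point. The pads swing forward as they close: fully open they stand 13 mm farther back than shut.
Start: joints at [-1.367, 0.308, 1.634, -0, 1.2, -0.07], TCP at [0.169, -0.602, 0.231] pointing down, gripper open.
Joint ranges: [-3.06, 3.06], [-0.79, 1.96], [0.05, 2.63], [-1.19, 4.34], [0.05, 2.64], [-2.94, 2.94]. Speed limits (rad/s): [2.79, 2.79, 3.14, 3.14, 3.14, 3.14].

## Interface

Orientations are given as a rotation vector (axis times angle).
In Python, from workcell import get_state, grab_frame, bot gives the robot as it stands.
- The arm moves only by the tool carry_out, never from a script. Its argument "steps" is a list of rows, each an object with "hand": the closure, from -1 (fully open) to 1 (shut); "slide": the shift along the world's x, y, z in m, a list of three; "spin": the turn about the world's z in rad. A call has 1 to 8 rows; each row shifts and turns the pose as measured when the row begins; what a row does not reach is not made up. A row lasts 1/10 s, in which the tool goes at most 50 mm and 8.59 degrees, less where a joint would pass 70% of its speed; a pose out of reach is approached as far as the arm can. A call is refused whole if a number of a shift passes 0.05 or a number of a turn 0.15, either way. A call with a gripper value outside its range is refused whole. The fingers move at their own pace and stop on an object; the grip force is fixed at half the most. Time passes only in rows, so rows that do not move let the fingers close. It gives the time, the measured TCP pose, the force and the opening at its end, in the units of the state.
- get_state(): the state, without advancing time (a new reading comes with each control period).
- grab_frame(name): name is "scene" or "top" or "wrist"; returns a dict with "pixels" (480x640x3 uint8, blue, green, red), "mtx" (3x3 intrinsics, pixels), "T" (4x4, takes a point from camera to world coordinates). Camera axes: x right, y down, z forward; pixel columns grow to the right and rows downward; lengths in m; the calibration is good to about 2 mm. A picture is of the moment at which its call begins. There is no depth.
- bot.sign_off(): hands the job in, once; it reports no verdict.
The state is a dict: "t": time; "q": joint angles; "dq": joint speeds; "effort": joint torques, N m; "ee_pos": TCP position; "tcp_rot": TCP orientation; "wrist_force": force on the tool from outside, world axes, zero at the start; "torque": the same for the moment, N m; "gripper_width": opening from 0.0 (shut) to 1.0 (fully open).
Only numpy, scipy, OpenCV 4.12 (cv2) and the standard library are available. Lean on these libraries where they do the work, as an engineer would, in place of code of your own. Each camera call takes 0.05 s, during which the arm holds its last target. There are 200 camera calls.

## Task

On the slotted training plate, find the swivel bracket that carries the long air cylinder with a rod. Loosen its clamp knob by about a fifth of a turn anticlockwise, swing the cylinder until its rod points straight at the pointed pin on the arc (not the square one), then turn the knob back clockwise until it is tight again.

Things in the scene. Friction and masses are not known exactly. Their poses are not given: they have to be found in the camera images.
- knob_grip (a point): Centre of the black wing bar of the clamp knob on the bracket with the long air cylinder. Bar 58 mm long, 14 wide, 32 high (16 above and below this point), top 134 mm above the bench, above all else within 150 mm. The vertical swivel axis of knob and cylinder passes here. x runs along the bar and turns with the knob, z up. A second bracket (short square sensor block, same knob) is not part of the job.
- swivel_knob (a joint): Turn of that clamp knob in rad: 0 fully tight (stop), growing anticlockwise seen from above to 1.45 (stop). Starts between 0 and 0.1. Below about 0.3 the clamp holds the cylinder's arm against a 20 N push; above 0.65 the arm swings freely. Turning takes up to 0.5 N m; the knob stays where it is left.
- cylinder_grip (a point): Centre of the air cylinder's aluminium body, 98 mm out from the swivel axis, 78 mm above the bench (the slotted plate's top is at 30 mm). Body 74 mm long, 36 wide, 36 high, pinched across its width; its rod reaches to 165 mm from the axis. x points outwards along the rod, z up. Loose, it swings about the axis with little friction (0.12 N m), 1 rad either side of the arc's middle, and stays where left.
- point_pin_top (a point): Tip of the pointed (cone-topped) round steel pin, 16 mm thick, 50 mm high, fixed on the aluminium arc 180 to 230 mm from the swivel axis, to one side of the arc's middle; tip 85 mm above the bench. On the other side stands a square flat-topped pin, 18 mm wide, 30 mm high, which is not the mark.

How it is judged:
By the outcome, as a careful person would: the job done as asked, in the order asked, and still so for the second after the job is handed in, with the robot touching nothing.
It also fails if it takes over 54 s, if anything falls off the work surface, if the arm or the gripper's body presses on something with over 40 N, if the wrist force passes 120 N, or if a joint passes its speed limit or range.

## Working session

There is one attempt and no reset: what is moved stays moved. The work goes in short steps, Python scripts to look and compute and a tool call to move; the robot and the scene stay as the last step left them, time stands still between calls to the robot, and variables do not carry over. Pictures are saved under pics/ and viewed, about 8 in all and at most 12, crops included, and the job is handed in when it is done.

Besides the shell and the picture viewer there is one more tool, called after "Request:" in YAML: its name, and indented under it one key for each argument. carry_out: Moves the arm, as the interface text tells. Its arguments: {"type":"object","properties":{"steps":{"type":"array","items":{"type":"object","properties":{"hand":{"type":"number"},"slide":{"type":"array","items":{"type":"number"}},"spin":{"type":"number"}}}}},"required":["steps"]}

```bash
mkdir -p pics; python3 - <<'E'
from workcell import get_state, grab_frame, bot
import cv2,numpy as np
for n in("scene","top"):
    f=grab_frame(n);cv2.imwrite(f"pics/{n}0.png",f["pixels"]);np.savez(f"pics/{n}0.npz",**f);print(n,f["mtx"].round(1).tolist(),f["T"].round(3).tolist())
s=get_state();print(s)
E
```

```text
scene [[472.3, 0.0, 320.8], [0.0, 472.3, 243.2], [0.0, 0.0, 1.0]] [[0.141, 0.561, -0.816, 1.204], [0.99, -0.101, 0.102, -0.113], [-0.025, -0.822, -0.57, 0.574], [0.0, 0.0, 0.0, 1.0]]
top [[433.5, 0.0, 327.2], [0.0, 433.5, 244.4], [0.0, 0.0, 1.0]] [[0.017, -0.995, 0.1, 0.517], [-0.999, -0.012, 0.046, -0.045], [-0.044, -0.101, -0.994, 0.955], [0.0, 0.0, 0.0, 1.0]]
{'t': 0.1, 'q': array([-1.36670089e+00,  3.08904411e-01,  1.63505701e+00, -1.79044504e-05,
        1.19970779e+00, -6.97081910e-02]), 'dq': array([ 1.51558972e-03, -5.23016805e-05, -3.49008943e-03,  5.61856495e-04,
       -1.84324437e-03, -2.04353361e-03]), 'effort': array([-4.78055626e-04, -4.16408300e+01, -2.77644789e+01, -1.17405634e-04,
        4.00546443e-03,  1.55245459e-05]), 'ee_pos': array([ 0.16880937, -0.60099714,  0.23017141]), 'tcp_rot': array([-3.11014579e+00, -4.28475047e-01,  2.44989248e-04]), 'wrist_force': array([ 0.32825542, -0.04235739,  0.12548467]), 'torque': array([-0.00458653,  0.01056405, -0.00466276]), 'gripper_width': 1.0004720203199655}
```

View pics/top0.png

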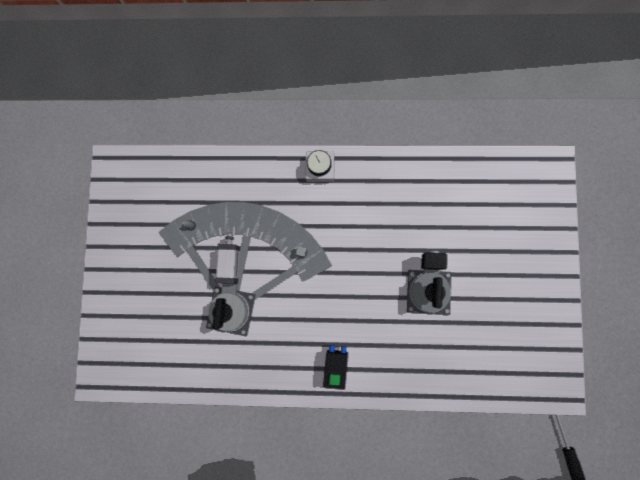

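View pics/scene0.png

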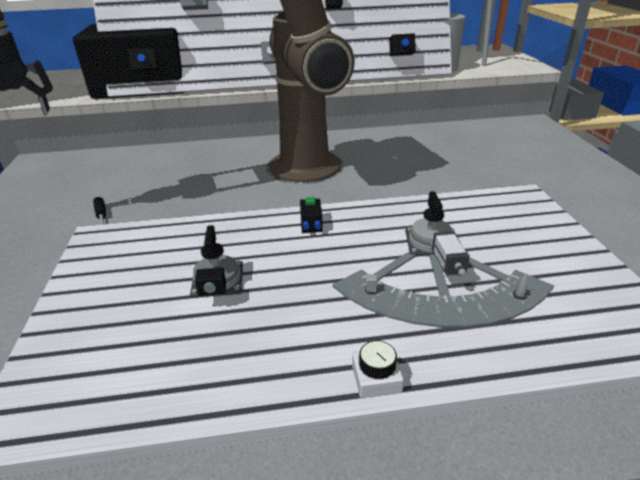

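The top view shows the target bracket with its black knob at about (219,314), the cylinder body at (227,263), the left pin at (188,226) and the right pin at (301,253). In the scene view the pin on the +y side, at (521,285), looks pointed, and the one at (372,285) is short and square. Next I'll enlarge both views.

```bash
cat > h.py <<'E'
import cv2,numpy as np
def ray(f,u,v):
    d=f["T"][:3,:3]@np.linalg.inv(f["mtx"])@[u,v,1]; return f["T"][:3,3],d/np.linalg.norm(d)
def plane(f,u,v,z):
    o,d=ray(f,u,v); return o+d*(z-o[2])/d[2]
def proj(f,p):
    c=f["mtx"]@(np.linalg.inv(f["T"])@[*p,1])[:3]; return c[:2]/c[2]
E
python3 - <<'E'
import cv2,numpy as np
from h import *
t=dict(np.load("pics/top0.npz"));s=dict(np.load("pics/scene0.npz"))
a=cv2.resize(t["pixels"][190:345,150:340],None,fx=4,fy=4,interpolation=cv2.INTER_CUBIC)[:300*2]
b=cv2.resize(s["pixels"][185:330,330:560],None,fx=3.4,fy=3.4,interpolation=cv2.INTER_CUBIC)
cv2.imwrite("pics/ca.png",a[:600,:800]);cv2.imwrite("pics/cb.png",b[:600,:800])
g=t["pixels"].max(2);m=(g<45).astype(np.uint8);m[:, :200]=0;m[:290]=0;m[335:]=0;m[:,240:]=0
n,l,st,c=cv2.connectedComponentsWithStats(m)
for i in range(1,n):
  if st[i,4]>30: print(st[i],c[i],cv2.minAreaRect(np.argwhere(l==i)[:,::-1].astype(np.float32)),plane(t,*c[i],.134))
for n_,u,v,z in(("body",227,263,.096),("ppin",188,226,.085),("spin",301,253,.065)):print(n_,plane(t,u,v,z))
print(plane(s,521,273,.085))
E
```

```text
[211 299  21  31 409] [220.37652812 313.32518337] ((220.94119262695312, 314.2353210449219), (18.432706832885742, 31.044557571411133), 14.03624439239502) [0.46608719 0.19295382 0.134     ]
body [0.56371351 0.1947137  0.096     ]
ppin [0.63927905 0.28195359 0.085     ]
spin [0.58824158 0.04958892 0.065     ]
[0.64649443 0.28600311 0.085     ]
```

View pics/ca.png

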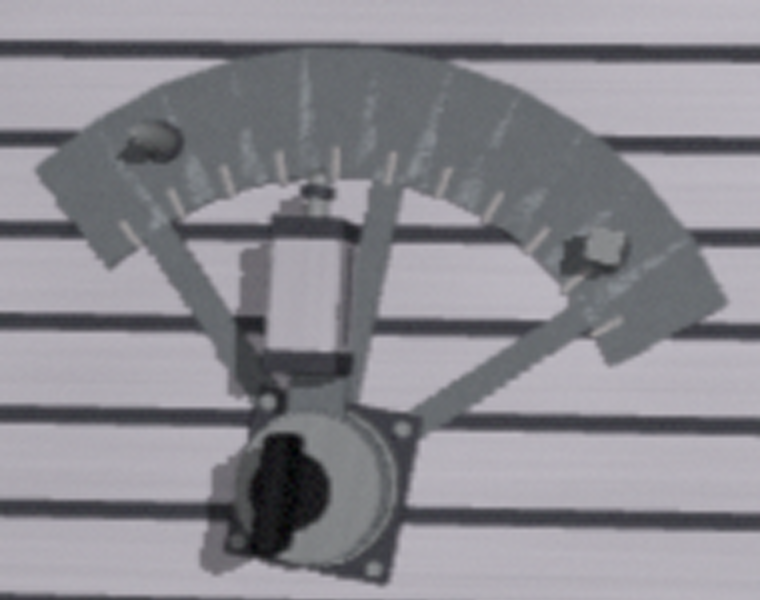

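View pics/cb.png

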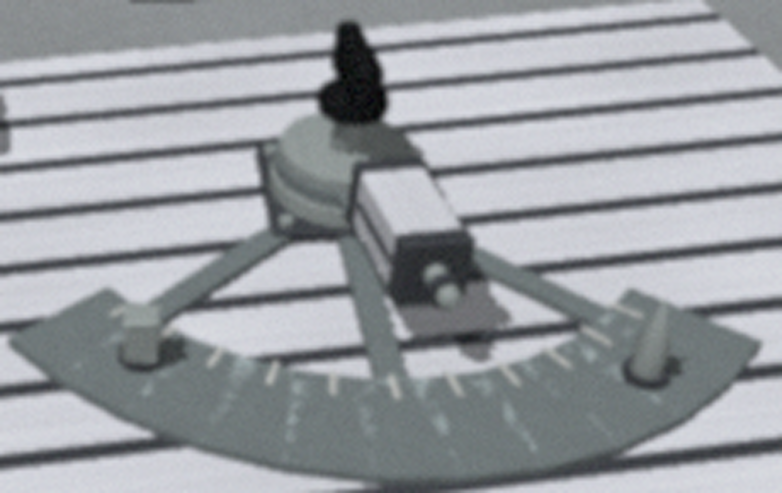

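The crops agree. The cone pin is on the +y side, with its tip near scene pixel (524,275), and the square pin is on the −y side. The bar is about 10° off world x. I'll move the wrist camera over the knob.

Request:
carry_out:
  steps:
    - {"hand":-1,"slide":[0.03,0.038,0.01],"spin":-0.05}
    - {"hand":-1,"slide":[0.03,0.038,0.01],"spin":-0.05}
    - {"hand":-1,"slide":[0.03,0.038,0.01],"spin":-0.05}
    - {"hand":-1,"slide":[0.03,0.038,0.01],"spin":-0.05}
    - {"hand":-1,"slide":[0.03,0.038,0.01],"spin":-0.05}
    - {"hand":-1,"slide":[0.03,0.038,0.01],"spin":-0.05}
    - {"hand":-1,"slide":[0.03,0.038,0.01],"spin":-0.05}
    - {"hand":-1,"slide":[0.03,0.038,0.01],"spin":-0.05}

```text
t: 0.9
ee_pos: [0.4057, -0.2911, 0.3044]
tcp_rot: [-3.121, 0.243, 0.005]
wrist_force: [0.3, -0.8, 1.0]
gripper_width: 0.997
```

Request:
carry_out:
  steps:
    - {"hand":-1,"slide":[0.005,0.045,0.0]}
    - {"hand":-1,"slide":[0.005,0.045,0.0]}
    - {"hand":-1,"slide":[0.005,0.045,0.0]}
    - {"hand":-1,"slide":[0.005,0.045,0.0]}
    - {"hand":-1,"slide":[0.005,0.045,0.0]}
    - {"hand":-1,"slide":[0.005,0.045,0.0]}
    - {"hand":-1,"slide":[0.005,0.045,0.0]}
    - {"hand":-1,"slide":[0.005,0.045,0.0]}

```text
validation failed for argument at $.st...
```

Request:
carry_out:
  steps:
    - {"hand":-1,"slide":[0.005,0.048,0.0],"spin":0}
    - {"hand":-1,"slide":[0.005,0.048,0.0],"spin":0}
    - {"hand":-1,"slide":[0.005,0.048,0.0],"spin":0}
    - {"hand":-1,"slide":[0.005,0.048,0.0],"spin":0}
    - {"hand":-1,"slide":[0.005,0.048,0.0],"spin":0}
    - {"hand":-1,"slide":[0.005,0.048,0.0],"spin":0}
    - {"hand":-1,"slide":[0.005,0.048,0.0],"spin":0}
    - {"hand":-1,"slide":[0.005,0.048,0.0],"spin":0}

```text
t: 1.7
ee_pos: [0.4466, 0.106, 0.3045]
tcp_rot: [-3.122, 0.246, -0.003]
wrist_force: [1.1, -0.9, -0.8]
gripper_width: 1.004
```

Request:
carry_out:
  steps:
    - {"hand":-1,"slide":[0.01,0.048,0.0],"spin":0}
    - {"hand":-1,"slide":[0.01,0.044,0.0],"spin":0}
    - {"hand":-1,"slide":[0,0,0],"spin":0}
    - {"hand":-1,"slide":[0,0,0],"spin":0}

```text
t: 2.1
ee_pos: [0.4643, 0.2069, 0.3028]
tcp_rot: [-3.123, 0.23, 0.0]
wrist_force: [-0.5, -0.3, -0.4]
gripper_width: 1.0
```

```bash
python3 - <<'E'
from workcell import get_state, grab_frame, bot
import cv2,numpy as np
f=grab_frame("wrist");cv2.imwrite("pics/w1.png",f["pixels"]);np.savez("pics/w1.npz",**f);print(f["mtx"].round(1).tolist(),f["T"].round(3).tolist())
print(get_state()["ee_pos"])
E
```

```text
[[405.1, 0.0, 319.2], [0.0, 405.1, 243.8], [0.0, 0.0, 1.0]] [[-0.146, -0.94, -0.309, 0.545], [-0.989, 0.136, 0.056, 0.192], [-0.011, 0.314, -0.949, 0.445], [0.0, 0.0, 0.0, 1.0]]
[0.46439062 0.20665184 0.30279571]
```

View pics/w1.png

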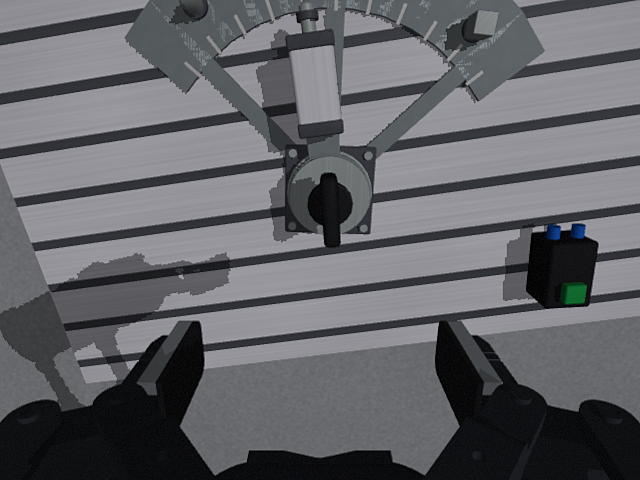

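The wrist view shows the bar from (328,174) to (333,246), the body around (315,83) and the cone pin cut off at the top edge, at (193,8). I'll measure these points and triangulate the pin tip.

```bash
cat >> h.py <<'E'
def tri(*fp):
    A=np.zeros((3,3));b=np.zeros(3);R=[]
    for f,u,v in fp:
        o,d=ray(f,u,v);P=np.eye(3)-np.outer(d,d);A+=P;b+=P@o;R.append((P,o))
    x=np.linalg.solve(A,b);return x,[np.linalg.norm(P@(x-o)) for P,o in R]
E
python3 - <<'E'
from h import *
w=dict(np.load("pics/w1.npz"));t=dict(np.load("pics/top0.npz"));s=dict(np.load("pics/scene0.npz"))
g=w["pixels"].max(2)
for r in range(172,252,4): print(r,''.join('%3d '%x for x in g[r,304:360:2]))
x,e=tri((s,524.1,274.7),(t,185,222));print("tri tip",x,e)
p=plane(s,524.1,274.7,.085);print("scene tip",p,"in top",proj(t,p)-[150,190],(proj(t,p)-[150,190])*4)
for a in((328,175),(333,245)):print(plane(w,*a,.134))
E
```

```text
172 116 116 115 119 116 114 116 117 116 121  82  88  74  72  80 128 117 114 115 114 115 116 118 118 118 114 117 114 
176 116 118 121 124 119 117 116 118  95   1  13  11  11   7  14   5  69 116 114 116 116 117 118 119 118 114 115 115 
180  67  67  68  67 126  90 118 121  19   8  18  20  19  21  25  20  10 124 115 114 113 118 117 120 117 115 113 115 
184  69  69  69  70  71  72  88  70   6  12  17  21  20  23  25  25  16  16  28  99 117 119 115 118 115 116 114 115 
188  69  70  68  70  69  10   7  10   8  19  16  24  24  24  25  23  20  19  25  30  30  58 119 120 114 115 112 114 
192  69  71  70  57   5  12  10  13   9  17  14  20  20  25  27  22  15  16  27  27  21  27  19  99 115 116 113 113 
196  70  70  53   7  14   9  12  13  13  12  14  17  21  25  26  24  21  16  24  22  25  26  25  31 121 116 113 113 
200  69  72  16  14   5  14  15  13  12  18  17  20  23  26  26  23  20  16  23  23  21  24  24  24  84 117 111 113 
204  71  70   1  11  11  13  14  10  12   7  14  18  19  24  23  24  24   9  23  25  26  24  19  20  46 116 113 114 
208  70  70   0  12  15   8  10  13  13   4  20
[... 828 characters left out ...]
 18  23  22  23  17  90 156 154 153 156 159 159 161 160 160 
240 152 152 152 153 153 153 154 155 157 166   0  18  17  19  23  26  20  19  93 160 156 156 157 157 158 158 158 161 
244 157 156 156 156 156 156 157 158 157 161  71  11  19  20  20  19  23  14  82  97  83  68  56  49  50  53  54  53 
248 164 161 124 126  98  81  66  52  48  52  54  58  56  53  51  55  60  57  57  57  57  58  56  57  57  57  57  56 
tri tip [0.64820581 0.29045423 0.08200336] [np.float64(0.000652036515304831), np.float64(0.0006520365153047708)]
scene tip [0.65150461 0.28876906 0.085     ] in top [35.03311418 30.0874884 ] [140.13245672 120.34995359]
[0.49722756 0.19598422 0.134     ]
[0.44072918 0.1998662  0.134     ]
```

```bash
python3 - <<'E'
from h import *
w=dict(np.load("pics/w1.npz"));t=dict(np.load("pics/top0.npz"))
c=plane(w,330.2,210.3,.134);a=plane(w,328.5,180,.134);b=plane(w,332,236,.134);d=a-b
print("knob",c,"yaw",np.arctan2(d[1],d[0]))
# knob side check in top; body, white region in wrist
print("knob in top",proj(t,c))
m=(cv2.inRange(w["pixels"],(165,165,165),(255,255,255)))
m[:,:270]=0;m[:,360:]=0;m[140:]=0;m[:25]=0
n,l,st,cc=cv2.connectedComponentsWithStats(m)
print(st[1:][st[1:,4]>100])
# rod tip centre (307,3)?  body front/back cap edges of top face
for u,v in((289,36),(331,31),(301,128),(342,123),(315,80)):print(plane(w,u,v,.096))
E
```

```text
knob [0.46955683 0.19813809 0.134     ] yaw -0.07736179940243706
knob in top [217.75191516 311.42280824]
[]
[0.60233245 0.2113541  0.096     ]
[0.60095576 0.17864963 0.096     ]
[0.53314987 0.2131523  0.096     ]
[0.53213152 0.17902848 0.096     ]
[0.56800053 0.19613848 0.096     ]
```

Request:
carry_out:
  steps:
    - {"hand":-1,"slide":[0.004,-0.008,-0.03],"spin":0.06}
    - {"hand":-1,"slide":[0,0,-0.045],"spin":0}
    - {"hand":-1,"slide":[0,0,-0.045],"spin":0}
    - {"hand":-1,"slide":[0,0,-0.03],"spin":0}
    - {"hand":-1,"slide":[0,0,0],"spin":0}

```text
t: 2.65
ee_pos: [0.4691, 0.1912, 0.1513]
tcp_rot: [-3.127, 0.148, -0.009]
wrist_force: [-0.9, -0.6, -0.4]
gripper_width: 1.002
```

```bash
python3 - <<'E'
from workcell import get_state, grab_frame, bot
import cv2,numpy as np
f=grab_frame("wrist");cv2.imwrite("pics/w2.png",f["pixels"]);np.savez("pics/w2.npz",**f)
s=get_state();print(s["ee_pos"],s["tcp_rot"],2*np.arctan2(s["tcp_rot"][1],s["tcp_rot"][0]))
E
```

```text
[0.47058074 0.19171603 0.15335731] [-3.12562704  0.14800943 -0.01449273] 6.188548971822268
```

View pics/w2.png

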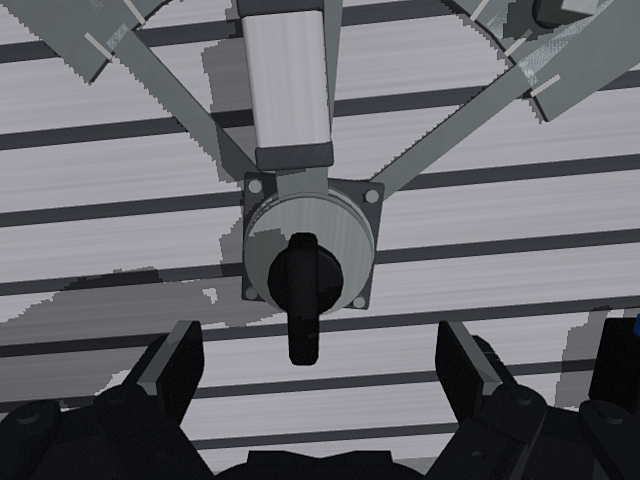

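The view shows the bar nearly vertical, so the yaw is good, and centred at about u=303. The jaws are centred at u=319, so a small +y correction is needed.

```bash
python3 - <<'E'
from h import *
w=dict(np.load("pics/w2.npz"));g=w["pixels"].max(2)
for r in (236,242,248,320,330,340,350,360,366): print(r,''.join('%3d '%x for x in g[r,282:326:2]))
for u,v in((303,234),(304,362),(303.5,298)):print(plane(w,u,v,.134))
E
```

```text
236  73  91 129 126 127   4   9  16  11  12  13  12  13   5  14  12   4  94 126 125 123 124 
242  76  76  78  60   3  17  17  13  14  13  13  11  14   9  15  14  16   5 114 123 124 125 
248  78  80  27   6  15  13  20  10  14  11  16  14  12  17  17  14  15  11  20  15   8  48 
320 167 168 168   0   8  15  16  11  10  12  18  14  17   9  14  16  14  11  37 124 107  85 
330  63  63  67   3  13  14  14  13  15  12  15  18  10  13   9  16  13  10  15  66  63  62 
340 168 168 172  87  10  10  11  10  12  14  15  10  16  11  18  18  16   9  68 178 168 168 
350 165 165 167 164   7  17   9   9  15  14  14  16  13   9   9  19  11   8  72 174 169 168 
360 170 170 168 170 161   2  16  12  14   8  15  12   8  14  14   9   8  62 176 167 165 166 
366 170 170 170 169 170 171 177 171 171 171 170 170 170 170 167 176 171 168 169 168 167 168 
[0.50245166 0.19385588 0.134     ]
[0.44154079 0.19992122 0.134     ]
[0.47362629 0.19672623 0.134     ]
```

Request:
carry_out:
  steps:
    - {"hand":-1,"slide":[0,0.0055,-0.02],"spin":0}
    - {"hand":-1,"slide":[0,0,-0.024],"spin":0}
    - {"hand":-1,"slide":[0,0,0],"spin":0}

```text
t: 3.0
ee_pos: [0.4763, 0.1961, 0.1155]
tcp_rot: [-3.122, 0.155, -0.032]
wrist_force: [-0.8, -0.2, 0.9]
gripper_width: 1.002
```

Request:
carry_out:
  steps:
    - {"hand":-1,"slide":[-0.006,0.001,-0.006],"spin":0}
    - {"hand":-1,"slide":[0,0,0],"spin":0}

```text
t: 3.2
ee_pos: [0.473, 0.1972, 0.1134]
tcp_rot: [-3.119, 0.157, -0.041]
wrist_force: [0.2, 0.7, 0.4]
gripper_width: 1.0
```

Request:
carry_out:
  steps:
    - {"hand":-1,"slide":[-0.003,0,-0.005],"spin":0}
    - {"hand":1,"slide":[0,0,0],"spin":0}
    - {"hand":1,"slide":[0,0,0],"spin":0}
    - {"hand":1,"slide":[0,0,0],"spin":0}
    - {"hand":1,"slide":[0,0,0],"spin":0}
    - {"hand":1,"slide":[0,0,0],"spin":0}

```text
t: 3.8
ee_pos: [0.473, 0.1991, 0.1127]
tcp_rot: [-3.114, 0.158, -0.054]
wrist_force: [-4.5, 4.6, 7.8]
gripper_width: 0.149
```

Request:
carry_out:
  steps:
    - {"hand":1,"slide":[0,0,0],"spin":0}
    - {"hand":1,"slide":[0,0,0],"spin":0.08}
    - {"hand":1,"slide":[0,0,0],"spin":0.12}
    - {"hand":1,"slide":[0,0,0],"spin":0.12}

```text
t: 4.2
ee_pos: [0.4726, 0.2014, 0.1128]
tcp_rot: [-3.09, -0.355, -0.046]
wrist_force: [-1.3, 4.2, 0.4]
gripper_width: 0.151
```

```bash
cat > st.py <<'E'
from workcell import get_state
import numpy as np
from scipy.spatial.transform import Rotation as R
s=get_state();M=R.from_rotvec(s["tcp_rot"]).as_matrix()
print("t",round(s["t"],2),"p",s["ee_pos"].round(4),"yaw",np.arctan2(M[1,0],M[0,0]).round(4),"zaxis",M[:,2].round(3),"F",s["wrist_force"].round(1),"T",s["torque"].round(2),"w",round(s["gripper_width"],3),"q6",s["q"][5].round(3))
E
python3 st.py
```

```text
t 4.2 p [0.4726 0.2014 0.1128] yaw 0.2283 zaxis [ 0.026  0.034 -0.999] F [-1.3  4.2  0.4] T [-0.03  0.1  -0.32] w 0.151 q6 1.624
```

Request:
carry_out:
  steps:
    - {"hand":1,"slide":[0,-0.001,0],"spin":0.14}
    - {"hand":1,"slide":[0,-0.001,0],"spin":0.14}
    - {"hand":1,"slide":[0,-0.001,0],"spin":0.14}
    - {"hand":1,"slide":[0,0,0],"spin":0.14}
    - {"hand":1,"slide":[0,0,0],"spin":0.1}
    - {"hand":1,"slide":[0,0,0],"spin":0}

```text
t: 4.8
ee_pos: [0.47, 0.2055, 0.1129]
tcp_rot: [-2.777, -1.354, -0.022]
wrist_force: [-2.4, 0.2, 1.7]
gripper_width: 0.153
```

```bash
python3 st.py
```

```text
t 4.8 p [0.47   0.2055 0.1129] yaw 0.9067 zaxis [-0.01   0.053 -0.999] F [-2.4  0.2  1.7] T [-0.59 -0.38  0.04] w 0.153 q6 0.915
```

Request:
carry_out:
  steps:
    - {"hand":1,"slide":[0,-0.002,0],"spin":0.1}
    - {"hand":1,"slide":[0,-0.002,0],"spin":0.1}
    - {"hand":1,"slide":[0,-0.001,0],"spin":0.03}
    - {"hand":1,"slide":[0,0,0],"spin":0}

```text
t: 5.2
ee_pos: [0.4686, 0.2064, 0.1129]
tcp_rot: [-2.599, -1.648, -0.02]
wrist_force: [-2.4, 1.0, 1.5]
gripper_width: 0.15
```

```bash
python3 st.py
```

```text
t 5.2 p [0.4686 0.2064 0.1129] yaw 1.1293 zaxis [-0.023  0.061 -0.998] F [-2.4  1.   1.5] T [-0.93 -0.57 -0.14] w 0.15 q6 0.68
```

Request:
carry_out:
  steps:
    - {"hand":-1,"slide":[0,0,0],"spin":0}
    - {"hand":-1,"slide":[0,0,0],"spin":0}
    - {"hand":-1,"slide":[0,0,0],"spin":0}
    - {"hand":-1,"slide":[0,0,0.03],"spin":0}
    - {"hand":-1,"slide":[0,0,0.045],"spin":-0.15}
    - {"hand":-1,"slide":[0,0,0.045],"spin":-0.15}
    - {"hand":-1,"slide":[0,0,0.045],"spin":-0.15}
    - {"hand":-1,"slide":[0,0,0],"spin":-0.15}

```text
t: 6.0
ee_pos: [0.4666, 0.2033, 0.2812]
tcp_rot: [-2.973, -0.79, -0.042]
wrist_force: [1.1, 0.9, -0.1]
gripper_width: 0.999
```

Request:
carry_out:
  steps:
    - {"hand":-1,"slide":[0.03,0,0],"spin":-0.15}
    - {"hand":-1,"slide":[0.03,-0.002,0],"spin":-0.15}
    - {"hand":-1,"slide":[0.01,-0.001,0],"spin":-0.15}
    - {"hand":-1,"slide":[0,0,0],"spin":-0.1}
    - {"hand":-1,"slide":[0,0,0],"spin":0}

```text
t: 6.5
ee_pos: [0.5405, 0.1989, 0.2848]
tcp_rot: [-3.084, 0.059, -0.077]
wrist_force: [0.3, -0.1, -0.4]
gripper_width: 1.001
```

```bash
python3 st.py; python3 - <<'E'
from workcell import grab_frame
import cv2,numpy as np
f=grab_frame("wrist");cv2.imwrite("pics/w3.png",f["pixels"]);np.savez("pics/w3.npz",**f)
E
```

```text
t 6.5 p [0.5405 0.1989 0.2848] yaw -0.0398 zaxis [ 0.051  0.055 -0.997] F [ 0.3 -0.1 -0.4] T [ 0.    0.02 -0.  ] w 1.001 q6 1.85
```

View pics/w3.png

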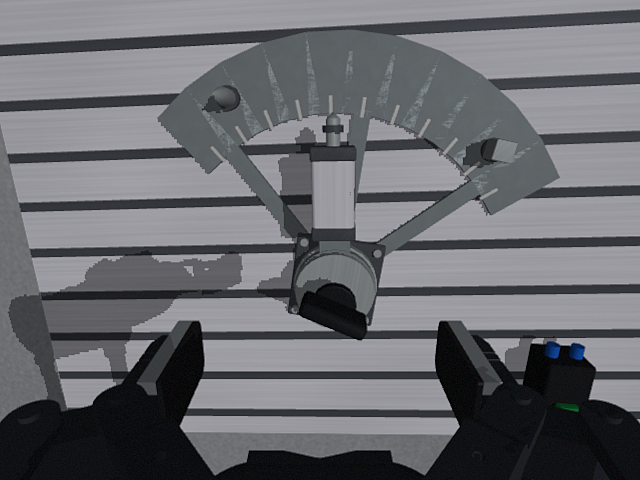

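The bar now lies diagonally from about (305,297) to (362,333), so the knob is loosened. The body sits at (333,190), the rod tip at (333,116) and the cone pin at (225,98). I'll zoom on the pin and the knob bar.

```bash
python3 - <<'E'
from h import *
w=dict(np.load("pics/w3.npz"));s=dict(np.load("pics/scene0.npz"));t=dict(np.load("pics/top0.npz"))
p=w["pixels"]
a=cv2.resize(p[75:125,190:250],(480,400),interpolation=cv2.INTER_CUBIC)
b=cv2.resize(p[270:350,290:380],(270,240),interpolation=cv2.INTER_CUBIC)
c=cv2.resize(s["pixels"][262:302,505:545],(270,270),interpolation=cv2.INTER_CUBIC)
o=np.zeros((520,760,3),np.uint8);o[:400,:480]=a;o[:240,485:755]=b;o[245:515,485:755]=c
cv2.imwrite("pics/z3.png",cv2.convertScaleAbs(o,alpha=1.4))
for f,q in((w,"w"),):
  e=plane(s,524.1,274.7,.085);print("scene tip in w",proj(f,e),"crop",(proj(f,e)-[190,75])*8, "base dir",proj(f,[*e[:2],.035]))
E
```

```text
scene tip in w [216.70070684  89.15617777] crop [213.60565471 113.24942217] base dir [232.86900103  94.59479742]
```

View pics/z3.png

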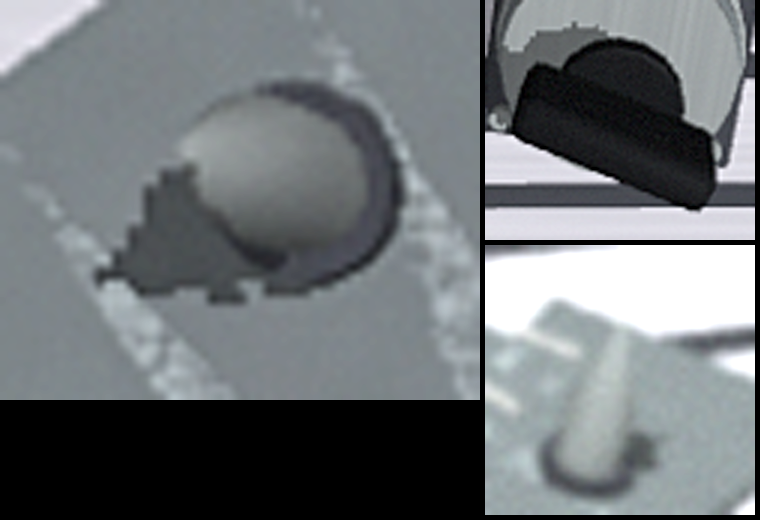

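```bash
python3 - <<'E'
from h import *
w=dict(np.load("pics/w3.npz"));s=dict(np.load("pics/scene0.npz"));t=dict(np.load("pics/top0.npz"))
print("cam",w["T"][:3,3])
print("tip w",plane(w,212.9,93.5,.085),"base w",plane(w,228.7,98.4,.037),"tip s",plane(s,525.3,275.3,.085))
print("bar",plane(w,334,315.7,.134))
p=w["pixels"].astype(int);g=p.max(2)
for r in (116,122,135,165,180,195,215,225): print(r,' '.join('%d'%x for x in g[r,304:362]))
E
```

```text
cam [0.61430342 0.18656568 0.43055444]
tip w [0.64832363 0.29226397 0.085     ] base w [0.64815747 0.29249097 0.037     ] tip s [0.65329035 0.28990591 0.085     ]
bar [0.47313577 0.19708996 0.134     ]
116 78 97 82 107 158 155 156 155 165 164 163 163 165 152 103 154 153 152 152 150 153 154 147 90 75 74 83 89 95 97 99 95 91 107 142 161 158 156 156 157 158 158 159 159 161 162 155 90 98 100 102 101 102 102 101 111 148 160
122 161 161 160 160 160 161 160 161 161 160 161 160 160 162 161 160 161 161 160 161 167 158 41 72 92 102 107 115 123 134 144 136 126 119 112 107 135 167 163 161 162 161 162 165 158 92 100 99 98 103 101 101 103 100 101 101 100 101
135 98 97 98 99 97 98 98 98 98 93 88 111 163 158 155 156 158 159 157 158 162 155 68 68 91 102 106 115 123 132 144 136 131 123 116 110 137 166 161 160 162 165 156 90 98 101 97 102 101 102 101 101 101 101 102 103 102 102
165 97 98 98 99 97 98 93 85 122 143 160 160 159 160 161 164 164 163 160 162 162 162 162 160 162 163 163 162 160 157 159 163 163 164 165 164 165 164 160 162 160 163 165 167 165 164 164 162 160 159 141 82 99 100 100 98 98 98
180 1
[... 214 characters left out ...]
 118 167 164
195 43 41 34 32 33 33 31 49 102 130 150 162 160 160 159 162 163 162 161 161 162 163 161 160 160 161 161 162 160 158 159 162 164 165 165 164 164 162 163 159 160 162 165 167 165 162 152 164 162 154 70 82 103 86 55 60 59 60
215 103 102 102 103 102 101 101 98 88 120 143 160 162 160 160 162 164 163 162 162 162 163 161 160 160 160 160 162 161 160 159 161 164 164 164 164 163 163 162 161 160 161 165 166 163 162 163 161 161 155 130 143 163 160 160 160 160 160
225 104 100 100 102 100 102 101 99 93 115 139 157 161 160 161 162 164 165 163 161 163 163 162 160 161 161 161 162 161 159 159 161 165 165 164 164 164 163 163 161 161 161 165 167 165 164 163 163 163 159 97 120 168 163 161 161 161 161
```

```bash
python3 - <<'E'
from h import *
w=dict(np.load("pics/w3.npz"))
a=plane(w,333.2,165,.096);b=plane(w,333.3,225,.096);r=plane(w,333,122,.078);r2=plane(w,332.9,135,.078);c=plane(w,334,315.7,.134)
for n,p in zip("abrRc",(a,b,r,r2,c)):print(n,p, np.arctan2(*(p-c)[1::-1]))
E
```

```text
a [0.58862092 0.19549677 0.096     ] -0.013794725175869327
b [0.53868184 0.19678136 0.096     ] -0.004708044141717421
r [0.62251743 0.19517678 0.078     ] -0.012806583828112006
R [0.61205936 0.19554893 0.078     ] -0.011092197227238202
c [0.47313577 0.19708996 0.134     ] 0.0
```

Request:
carry_out:
  steps:
    - {"hand":-1,"slide":[0.026,-0.002,-0.04],"spin":0.03}
    - {"hand":-1,"slide":[0,0,-0.045],"spin":0}
    - {"hand":-1,"slide":[0,0,-0.045],"spin":0}
    - {"hand":-1,"slide":[0,0,-0.02],"spin":0}
    - {"hand":-1,"slide":[0,0,0],"spin":0}

```text
t: 7.05
ee_pos: [0.5683, 0.1967, 0.1339]
tcp_rot: [-3.081, -0.008, -0.089]
wrist_force: [-0.9, -0.2, -0.7]
gripper_width: 0.996
```

```bash
python3 st.py
```

```text
t 7.05 p [0.5683 0.1967 0.1339] yaw 0.0033 zaxis [ 0.057  0.059 -0.997] F [-0.9 -0.2 -0.7] T [-0.    0.1  -0.01] w 0.996 q6 1.771
```

Request:
carry_out:
  steps:
    - {"hand":-1,"slide":[0.001,0,-0.035],"spin":-0.02}
    - {"hand":-1,"slide":[0.001,0.001,-0.03],"spin":0}
    - {"hand":-1,"slide":[0,0,0],"spin":0}

```text
t: 7.35
ee_pos: [0.5727, 0.1983, 0.0713]
tcp_rot: [-3.08, 0.018, -0.098]
wrist_force: [-0.6, -0.3, -0.1]
gripper_width: 0.997
```

```bash
python3 st.py
```

```text
t 7.35 p [0.5727 0.1983 0.0713] yaw -0.0138 zaxis [ 0.064  0.06  -0.996] F [-0.6 -0.3 -0.1] T [ 0.    0.06 -0.04] w 0.997 q6 1.782
```

Request:
carry_out:
  steps:
    - {"hand":-1,"slide":[-0.004,-0.001,-0.009],"spin":0}
    - {"hand":1,"slide":[0,0,0],"spin":0}
    - {"hand":1,"slide":[0,0,0],"spin":0}
    - {"hand":1,"slide":[0,0,0],"spin":0}
    - {"hand":1,"slide":[0,0,0],"spin":0}
    - {"hand":1,"slide":[0,0,0],"spin":0}

```text
t: 7.95
ee_pos: [0.5734, 0.1986, 0.0699]
tcp_rot: [-3.077, 0.014, -0.116]
wrist_force: [1.0, 1.8, -7.0]
gripper_width: 0.413
```

```bash
python3 st.py
```

```text
t 7.95 p [0.5734 0.1986 0.0699] yaw -0.0116 zaxis [ 0.075  0.062 -0.995] F [ 1.   1.8 -7. ] T [-0.89 -0.17 -0.25] w 0.413 q6 1.779
```

Request:
carry_out:
  steps:
    - {"hand":1,"slide":[0,0.005,0],"spin":0.05}
    - {"hand":1,"slide":[-0.001,0.01,0],"spin":0.1}
    - {"hand":1,"slide":[-0.002,0.01,0],"spin":0.1}
    - {"hand":1,"slide":[-0.003,0.01,0],"spin":0.1}
    - {"hand":1,"slide":[0,0,0],"spin":0}

```text
t: 8.45
ee_pos: [0.5668, 0.2367, 0.0698]
tcp_rot: [-3.017, -0.532, -0.096]
wrist_force: [-1.4, 0.8, -0.8]
gripper_width: 0.418
```

```bash
python3 st.py
```

```text
t 8.45 p [0.5668 0.2367 0.0698] yaw 0.3467 zaxis [ 0.048  0.087 -0.995] F [-1.4  0.8 -0.8] T [-0.99 -0.37 -0.13] w 0.418 q6 1.447
```

Request:
carry_out:
  steps:
    - {"hand":1,"slide":[-0.0035,0.0085,0],"spin":0.09}
    - {"hand":1,"slide":[-0.0015,0.0035,0],"spin":0.04}
    - {"hand":1,"slide":[0,0,0],"spin":0}
    - {"hand":1,"slide":[0,0,0],"spin":0}

```text
t: 8.85
ee_pos: [0.5613, 0.2493, 0.0698]
tcp_rot: [-2.973, -0.724, -0.088]
wrist_force: [-1.8, 2.1, -1.7]
gripper_width: 0.418
```

```bash
python3 st.py
```

```text
t 8.85 p [0.5613 0.2493 0.0698] yaw 0.4751 zaxis [ 0.037  0.092 -0.995] F [-1.8  2.1 -1.7] T [-0.79 -0.34 -0.2 ] w 0.418 q6 1.332
```

Request:
carry_out:
  steps:
    - {"hand":-1,"slide":[0,0,0],"spin":0}
    - {"hand":-1,"slide":[0,0,0],"spin":0}
    - {"hand":-1,"slide":[0,0,0],"spin":0}
    - {"hand":-1,"slide":[0,0,0.035],"spin":0}
    - {"hand":-1,"slide":[0,0,0.048],"spin":0}
    - {"hand":-1,"slide":[0,0,0.048],"spin":0}
    - {"hand":-1,"slide":[-0.02,-0.01,0.044],"spin":0}
    - {"hand":-1,"slide":[-0.01,-0.005,0.035],"spin":0}

```text
t: 9.65
ee_pos: [0.5273, 0.2296, 0.2803]
tcp_rot: [-2.977, -0.71, -0.069]
wrist_force: [0.7, 0.6, 0.5]
gripper_width: 1.0
```

Request:
carry_out:
  steps:
    - {"hand":-1,"slide":[0,0,0],"spin":0}
    - {"hand":-1,"slide":[0,0,0],"spin":0}

```text
t: 9.85
ee_pos: [0.5307, 0.2299, 0.2893]
tcp_rot: [-2.975, -0.708, -0.093]
wrist_force: [-1.0, 0.4, -0.8]
gripper_width: 1.002
```

```bash
python3 st.py; python3 - <<'E'
from workcell import grab_frame
import cv2,numpy as np
f=grab_frame("wrist");np.savez("pics/w4.npz",**f)
cv2.imwrite("pics/w4.png",cv2.resize(f["pixels"][0:360,170:490],None,fx=1.65,fy=1.65,interpolation=cv2.INTER_CUBIC))
E
```

```text
t 9.85 p [0.5307 0.2299 0.2893] yaw 0.4644 zaxis [ 0.04   0.093 -0.995] F [-1.   0.4 -0.8] T [-0.07  0.07 -0.02] w 1.002 q6 1.368
```

View pics/w4.png

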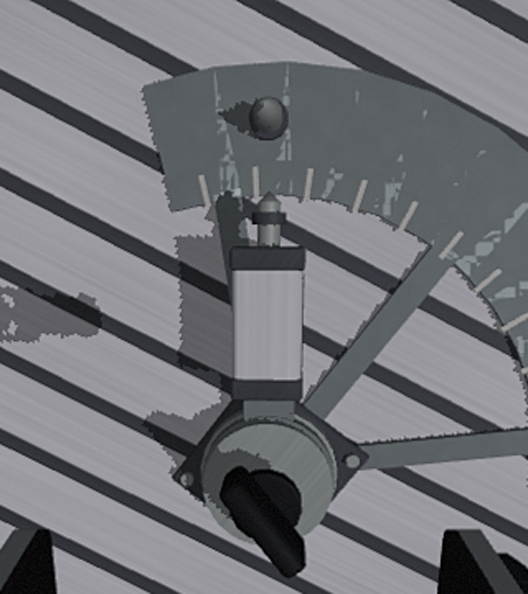

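In this view the rod points almost exactly at the cone pin: rod tip at crop (269,197), pin at (268,118), body centreline at about u=268. I'll put numbers on it.

```bash
python3 - <<'E'
from h import *
w=dict(np.load("pics/w4.npz"));p=w["pixels"];g=cv2.cvtColor(p,cv2.COLOR_BGR2GRAY).astype(float)
print("cam",w["T"][:3,3])
def pr(rows,a,b):
  for r in rows:print(r,a,' '.join('%d'%x for x in g[r,a:b]))
pr((175,200,222),305,360)
pr((122,126,140,144),318,348)
pr(range(56,88,2),318,348)
E
```

```text
cam [0.59750708 0.25123088 0.43698371]
175 305 31 31 32 48 54 60 96 123 143 154 151 150 153 154 156 156 154 152 155 154 153 152 154 155 154 154 153 150 151 154 156 158 157 157 158 155 155 152 152 154 157 160 157 155 155 154 153 147 103 137 155 151 149 148 150
200 305 99 100 98 96 95 90 86 122 142 155 151 151 153 155 156 156 153 154 154 154 154 151 152 155 154 155 152 151 153 156 158 157 158 157 156 155 154 154 153 156 159 158 157 158 157 154 154 143 50 50 53 52 53 49 64
222 305 97 98 98 98 98 92 85 119 143 156 152 153 153 155 157 156 154 154 154 155 153 152 154 153 154 154 152 152 155 157 157 158 157 157 157 155 154 155 155 159 162 158 157 158 156 156 149 103 133 156 153 153 154 154 154
122 318 52 54 53 58 84 124 154 162 118 67 73 88 94 102 112 120 124 122 113 105 98 104 132 157 154 155 155 155 154 155
126 318 53 55 54 55 56 55 52 53 54 70 88 97 104 112 122 132 141 135 125 116 110 107 144 158 158 158 157 153 152 153
140 318 87 104 159 151 151 150 156 150 65 66 87 97 102 111 121 131 141 133 121 115 109 94 49 57 58 55 56 57 56 57
144 318 65 67 85 133 164 162 164 153 54 66 86 96 103 112
[... 971 characters left out ...]
 93
74 318 56 57 55 41 31 35 42 48 50 56 59 62 64 70 72 72 77 75 75 77 75 80 74 52 55 54 72 99 95 93
76 318 55 57 57 50 31 30 34 35 46 47 50 54 57 59 59 53 66 70 68 70 73 74 54 54 53 49 78 95 92 93
78 318 54 54 53 52 36 30 30 32 36 45 45 48 48 52 56 57 62 64 68 67 64 55 55 47 51 89 121 106 91 92
80 318 93 101 94 51 57 52 40 51 52 57 53 53 50 49 52 55 59 57 56 55 55 53 48 49 94 127 129 128 90 93
82 318 96 95 87 84 49 51 51 41 47 56 56 56 57 55 56 57 56 56 55 52 41 30 65 96 94 108 135 128 100 92
84 318 96 95 94 97 97 96 88 92 84 39 32 27 34 26 27 29 33 39 62 93 93 97 97 96 103 111 114 108 94 93
86 318 95 96 96 96 96 96 94 96 96 98 97 99 98 98 95 96 98 96 95 94 95 94 94 112 127 88 98 120 101 93
```

```bash
python3 - <<'E'
from h import *
w=dict(np.load("pics/w4.npz"))
P={"body1":(332.3,175,.096),"body2":(332.3,222,.096),"rod126":(332.9,126,.078),"rod144":(332.6,144,.078),"base":(332.6,71.5,.037),"tip":(329.5,62,.085)}
X={k:plane(w,*v) for k,v in P.items()}
# bar centre: crop corners
bar=plane(w,170+263/1.65,520/1.65,.134);X["bar"]=bar
for k,v in X.items():print(k,v.round(4))
A=lambda a,b:np.arctan2(*(X[b]-X[a])[1::-1]).round(4)
print("body dir",A("body2","body1"),"body2->rod",A("body2","rod126"),"bar->body1",A("bar","body1"),"bar->rod",A("bar","rod126"))
print("bar->base",A("bar","base"),"bar->tip",A("bar","tip"),"rod->base",A("rod144","base"),"body2->base",A("body2","base"),"body2->tip",A("body2","tip"))
# ends of the body from crop (rows 248..400 at v, top z .096)
for d in(.098,):pass
E
```

```text
body1 [0.5703 0.2504 0.096 ]
body2 [0.535  0.2321 0.096 ]
rod126 [0.6057 0.2689 0.078 ]
rod144 [0.5924 0.2622 0.078 ]
base [0.6494 0.2933 0.037 ]
tip [0.6484 0.2938 0.085 ]
bar [0.4732 0.2013 0.134 ]
body dir 0.4775 body2->rod 0.4789 bar->body1 0.4681 bar->rod 0.4714
bar->base 0.4812 bar->tip 0.4857 rod->base 0.499 body2->base 0.4911 body2->tip 0.498
```

Request:
carry_out:
  steps:
    - {"hand":-1,"slide":[-0.02,-0.01,0],"spin":0.13}
    - {"hand":-1,"slide":[-0.02,-0.01,0],"spin":0.13}
    - {"hand":-1,"slide":[-0.018,-0.01,0],"spin":0.13}
    - {"hand":-1,"slide":[0,0,-0.03],"spin":0.13}
    - {"hand":-1,"slide":[0,0,-0.04],"spin":0.13}
    - {"hand":-1,"slide":[0,0,-0.04],"spin":0}
    - {"hand":-1,"slide":[0,0,-0.01],"spin":0}
    - {"hand":-1,"slide":[0,0,0],"spin":0}

```text
t: 10.7
ee_pos: [0.4674, 0.1975, 0.1559]
tcp_rot: [-2.558, -1.642, -0.026]
wrist_force: [-0.3, 0.4, -0.1]
gripper_width: 0.999
```

```bash
python3 st.py; python3 - <<'E'
from h import *
from workcell import grab_frame
w=dict(np.load("pics/w4.npz"));d=plane(w,314.2,287.9,.134)-plane(w,347,345.5,.134);print("bar yaw",np.arctan2(d[1],d[0]))
f=grab_frame("wrist");np.savez("pics/w5.npz",**f);cv2.imwrite("pics/w5.png",f["pixels"])
E
```

```text
t 10.7 p [0.4674 0.1975 0.1559] yaw 1.1385 zaxis [-0.041  0.095 -0.995] F [-0.3  0.4 -0.1] T [-0.03 -0.05  0.02] w 0.999 q6 0.614
bar yaw 0.9680560005518419
```

View pics/w5.png

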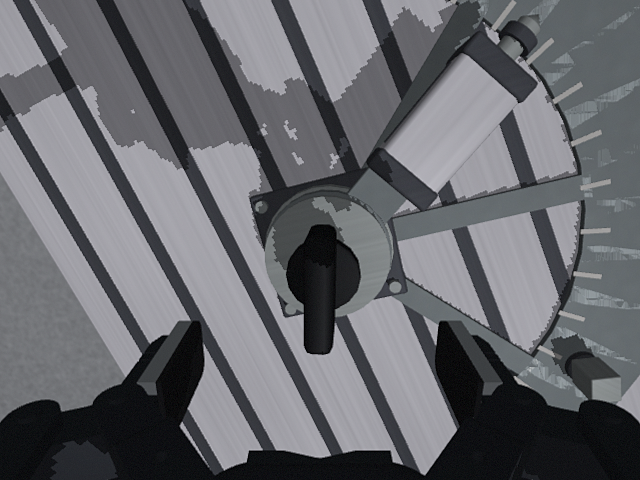

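The bar is centred between the jaws, at u≈320 against 319, and aligned with them. I'll descend and grip it.

Request:
carry_out:
  steps:
    - {"hand":-1,"slide":[0.001,0.002,-0.025],"spin":0}
    - {"hand":-1,"slide":[0,0,-0.018],"spin":0}
    - {"hand":-1,"slide":[0,0,0],"spin":0}

```text
t: 11.05
ee_pos: [0.4735, 0.2011, 0.1178]
tcp_rot: [-2.56, -1.643, -0.041]
wrist_force: [-1.1, -0.3, -0.2]
gripper_width: 1.002
```

```bash
python3 st.py
```

```text
t 11.05 p [0.4735 0.2011 0.1178] yaw 1.1383 zaxis [-0.031  0.098 -0.995] F [-1.1 -0.3 -0.2] T [-0.03  0.02  0.04] w 1.002 q6 0.605
```

Request:
carry_out:
  steps:
    - {"hand":-1,"slide":[-0.005,-0.001,-0.006],"spin":0}
    - {"hand":1,"slide":[0,0,0],"spin":0}
    - {"hand":1,"slide":[0,0,0],"spin":0}
    - {"hand":1,"slide":[0,0,0],"spin":0}
    - {"hand":1,"slide":[0,0,0],"spin":0}
    - {"hand":1,"slide":[0,0,0],"spin":0}
    - {"hand":1,"slide":[0,0,0],"spin":0}

```text
t: 11.75
ee_pos: [0.4669, 0.2041, 0.1191]
tcp_rot: [-2.555, -1.635, -0.043]
wrist_force: [5.1, -2.6, -6.6]
gripper_width: 0.152
```

```bash
python3 st.py
```

```text
t 11.75 p [0.4669 0.2041 0.1191] yaw 1.1356 zaxis [-0.035  0.106 -0.994] F [ 5.1 -2.6 -6.6] T [-1.   -1.42 -0.2 ] w 0.152 q6 0.604
```

Request:
carry_out:
  steps:
    - {"hand":1,"slide":[0,-0.001,0],"spin":-0.14}
    - {"hand":1,"slide":[0,-0.001,0],"spin":-0.14}
    - {"hand":1,"slide":[0,-0.001,0],"spin":-0.14}
    - {"hand":1,"slide":[0,0,0],"spin":-0.14}
    - {"hand":1,"slide":[0,0,0],"spin":-0.14}
    - {"hand":1,"slide":[0,0,0],"spin":-0.14}

```text
t: 12.35
ee_pos: [0.4699, 0.2015, 0.119]
tcp_rot: [-3.031, -0.42, -0.122]
wrist_force: [0.7, -0.8, -1.4]
gripper_width: 0.146
```

```bash
python3 st.py
```

```text
t 12.35 p [0.4699 0.2015 0.119 ] yaw 0.2725 zaxis [ 0.068  0.089 -0.994] F [ 0.7 -0.8 -1.4] T [-0.55 -0.01  0.26] w 0.146 q6 1.513
```

Request:
carry_out:
  steps:
    - {"hand":1,"slide":[0,0,0],"spin":-0.13}
    - {"hand":1,"slide":[0,0,0],"spin":-0.13}
    - {"hand":1,"slide":[0,0,0],"spin":-0.1}
    - {"hand":1,"slide":[0,0,0],"spin":-0.06}

```text
t: 12.75
ee_pos: [0.4703, 0.1995, 0.119]
tcp_rot: [-3.075, 0.236, -0.15]
wrist_force: [0.0, 0.8, -0.8]
gripper_width: 0.142
```

```bash
python3 st.py
```

```text
t 12.75 p [0.4703 0.1995 0.119 ] yaw -0.1561 zaxis [ 0.101  0.046 -0.994] F [ 0.   0.8 -0.8] T [-0.21  0.1   0.48] w 0.142 q6 2.019
```

Request:
carry_out:
  steps:
    - {"hand":1,"slide":[0,0,0],"spin":-0.05}
    - {"hand":1,"slide":[0,0,0],"spin":-0.05}

```text
t: 12.95
ee_pos: [0.4704, 0.1991, 0.1191]
tcp_rot: [-3.068, 0.383, -0.156]
wrist_force: [-1.0, 1.9, -0.6]
gripper_width: 0.149
```

```bash
python3 st.py
```

```text
t 12.95 p [0.4704 0.1991 0.1191] yaw -0.2514 zaxis [ 0.106  0.033 -0.994] F [-1.   1.9 -0.6] T [0.06 0.04 1.52] w 0.149 q6 2.137
```

Torque jumped from 0.48 to 1.52 N m, so the knob has reached its stop. I'll release, rise and look.

Request:
carry_out:
  steps:
    - {"hand":-1,"slide":[0,0,0],"spin":0}
    - {"hand":-1,"slide":[0,0,0],"spin":0}
    - {"hand":-1,"slide":[0,0,0],"spin":0}
    - {"hand":-1,"slide":[0,0,0.035],"spin":0.1}
    - {"hand":-1,"slide":[0,0,0.045],"spin":0.14}
    - {"hand":-1,"slide":[0.02,0.01,0.045],"spin":0.14}
    - {"hand":-1,"slide":[0.02,0.01,0.035],"spin":0.14}
    - {"hand":-1,"slide":[0.01,0.005,0],"spin":0.14}

```text
t: 13.75
ee_pos: [0.5177, 0.2231, 0.2839]
tcp_rot: [-2.997, -0.666, -0.12]
wrist_force: [-0.4, -0.6, -0.1]
gripper_width: 1.002
```

Request:
carry_out:
  steps:
    - {"hand":-1,"slide":[0,0,0],"spin":0.05}
    - {"hand":-1,"slide":[0,0,0],"spin":0}
    - {"hand":-1,"slide":[0,0,0],"spin":0}

```text
t: 14.05
ee_pos: [0.5212, 0.2233, 0.287]
tcp_rot: [-2.975, -0.743, -0.128]
wrist_force: [-0.6, -0.4, 0.5]
gripper_width: 1.0
```

```bash
python3 st.py; python3 - <<'E'
from workcell import grab_frame
import cv2,numpy as np
f=grab_frame("wrist");np.savez("pics/w6.npz",**f)
cv2.imwrite("pics/w6.png",f["pixels"])
E
```

```text
t 14.05 p [0.5212 0.2233 0.287 ] yaw 0.4869 zaxis [ 0.063  0.09  -0.994] F [-0.6 -0.4  0.5] T [-0.02  0.07  0.01] w 1.0 q6 1.346
```

View pics/w6.png

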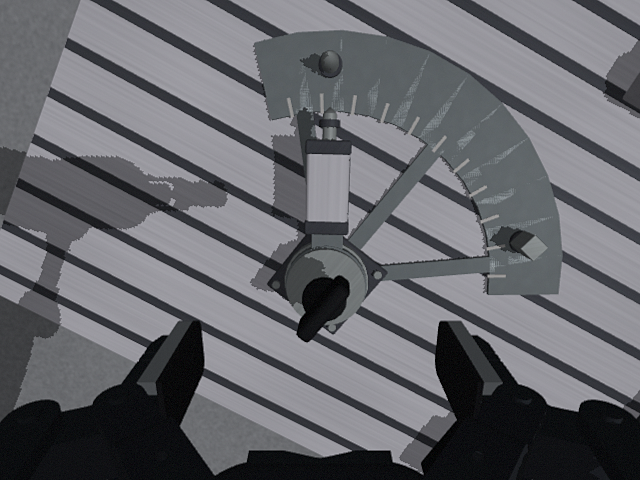

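The knob is back to its tight orientation. The rod at (331,122) still points at the cone pin at (330,63). A numeric check follows.

```bash
python3 - <<'E'
from h import *
w=dict(np.load("pics/w6.npz"));g=cv2.cvtColor(w["pixels"],cv2.COLOR_BGR2GRAY).astype(float)
def pr(rows,a,b):
  for r in rows:print(r,a,' '.join('%d'%x for x in g[r,a:b]))
pr((160,185,210),302,356);pr((117,135,137),318,346);pr(range(48,80,3),314,346)
d=plane(w,344,282,.134)-plane(w,307,336,.134);print("bar yaw",np.arctan2(d[1],d[0]),plane(w,325.5,309,.134))
E
```

```text
160 302 89 52 56 53 63 103 126 145 153 152 153 153 156 157 156 155 154 154 155 152 152 153 154 154 155 153 151 152 153 157 156 157 157 157 156 155 153 153 153 157 160 159 156 157 155 153 140 64 114 155 152 149 149 149
185 302 96 97 97 93 83 113 136 151 153 153 151 153 156 155 154 153 153 155 153 153 153 154 154 154 153 153 150 153 156 158 160 157 157 157 155 154 154 155 158 160 158 158 157 157 153 150 130 99 153 150 151 153 152 153
210 302 99 96 97 91 88 123 144 156 153 153 153 156 156 155 154 154 155 155 155 153 153 154 155 155 154 152 154 156 158 158 158 158 157 155 154 155 155 158 162 161 159 159 158 155 152 133 100 158 155 155 157 156 155 154
117 318 52 51 53 54 60 54 73 91 99 104 116 127 136 140 131 121 114 104 104 139 156 153 152 153 153 154 155 153
135 318 153 152 153 149 89 53 80 96 99 109 116 127 140 134 126 115 112 98 62 52 55 59 58 60 58 57 57 58
137 318 163 160 161 154 94 55 83 98 104 111 120 130 140 137 129 117 111 105 124 140 84 44 52 54 58 58 58 60
48 314 94 94 93 93 92 96 95 92 92 94 94 94 93 95 95 96 95 96 93 94 94 93 93 94 93 94 107 118 100 92 95 94
51 314 94 96 95 
[... 402 characters left out ...]
92 96 95 94
63 314 56 57 56 56 44 31 37 43 46 51 56 71 71 75 79 80 83 84 82 85 84 83 84 83 77 52 52 60 80 97 95 94
66 314 56 56 56 55 47 32 33 35 47 49 50 54 57 60 64 66 70 72 74 73 75 74 76 78 69 52 53 56 76 97 94 94
69 314 56 55 53 59 54 39 30 33 32 42 43 45 47 49 52 52 47 58 64 66 69 72 71 53 54 57 49 68 115 101 93 94
72 314 47 65 101 85 54 57 55 38 51 36 57 51 50 48 47 50 51 57 59 59 54 54 55 54 47 47 80 99 94 93 94 93
75 314 95 95 97 95 88 90 85 46 45 37 35 53 60 57 57 56 57 57 56 56 52 38 30 64 95 96 92 97 110 91 94 95
78 314 95 94 94 96 95 95 95 93 96 96 97 90 93 96 89 89 87 89 90 91 100 96 95 94 92 95 102 99 110 92 94 95
bar yaw -0.07238138638295703 [0.47258034 0.19866087 0.134     ]
```

```bash
python3 - <<'E'
from h import *
w=dict(np.load("pics/w6.npz"));g=cv2.cvtColor(w["pixels"],cv2.COLOR_BGR2GRAY)
P={"body1":(328.0,160,.096),"body2":(327.1,210,.096),"rod117":(329.7,117,.078),"rod137":(329.3,137,.078),"base":(330.2,63,.037),"tip":(328,54,.085)}
X={k:plane(w,*v) for k,v in P.items()};X["bar"]=np.array([.4726,.1987,.134])
for k,v in X.items():print(k,v.round(4))
A=lambda a,b:np.arctan2(*(X[b]-X[a])[1::-1]).round(4)
for a,b in(("body2","body1"),("body2","rod117"),("bar","body1"),("bar","rod117"),("bar","base"),("bar","tip"),("body2","base"),("body2","tip"),("rod137","base"),("rod137","tip")):print(a,b,A(a,b))
o=cv2.convertScaleAbs(cv2.resize(w["pixels"][250:350,270:390],(720,600),interpolation=cv2.INTER_CUBIC),alpha=3,beta=0);cv2.imwrite("pics/z6.png",o)
E
```

```text
body1 [0.5742 0.2528 0.096 ]
body2 [0.5375 0.2337 0.096 ]
rod117 [0.6057 0.2688 0.078 ]
rod137 [0.5912 0.2613 0.078 ]
base [0.6502 0.2936 0.037 ]
tip [0.6473 0.2928 0.085 ]
bar [0.4726 0.1987 0.134 ]
body2 body1 0.4785
body2 rod117 0.475
bar body1 0.4891
bar rod117 0.4848
bar base 0.4909
bar tip 0.494
body2 base 0.4886
body2 tip 0.4934
rod137 base 0.5012
rod137 tip 0.511
```

View pics/z6.png

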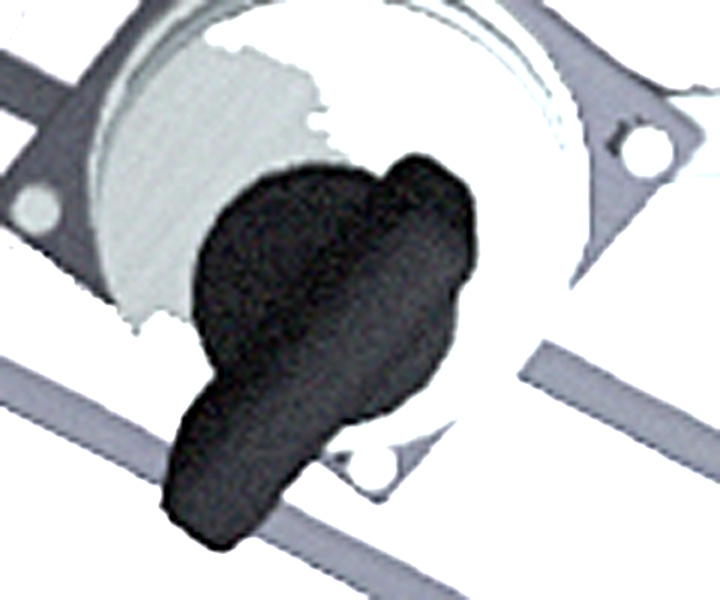

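```bash
python3 - <<'E'
from h import *
w=dict(np.load("pics/w6.npz"))
q=lambda x,y:plane(w,270+x/6,250+y/6,.134)
for a,b in(((430,215),(185,470)),((470,275),(270,510))):
  d=q(*a)-q(*b);print("bar yaw",np.arctan2(d[1],d[0]).round(3))
from workcell import bot
print(bot.sign_off())
E
```

```text
bar yaw -0.234
bar yaw -0.169
the job is handed in; nothing more can be done
None
```

I loosened the clamp knob on the long-cylinder bracket, swung the rod to the cone pin, tightened the knob again and handed the job in. It took about 14 s of the 54 s allowed.

- **Loosening:** I turned the knob about 1.23 rad anticlockwise, which is roughly a fifth of a turn.
- **Aiming:** I swung the cylinder by its body from about −0.01 to +0.48 rad.
- **Tightening:** I turned the knob clockwise until the torque jumped from 0.48 to 1.52 N m, taken as the tight stop. I then opened the gripper and rose clear.

**Last checks**
- **Rod aim:** The last picture gives a rod and body direction of 0.475–0.489 rad. The axis-to-pin direction is 0.491–0.494 rad. The aim is therefore about 0.5–1° short of the pin, close to what the calibration can resolve, so I left it.
- **Knob angle:** The bar ended at a yaw of about −0.17 to −0.23 rad, slightly further clockwise than the −0.10 where it started, as it should be at the stop. A first rough reading from the bar's end corners gave −0.07. It disagreed, and I discounted it because the same rough method had also been about 0.16 rad off earlier.
- **Forces:** Wrist force readings stayed at 10 N or less. The tool ended tilted by about 0.1 rad because drift built up over the moves.

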